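# Square a sample carrier's flat against the alignment bar

### The arm

A 6-joint arm with a two-finger parallel gripper is mounted at the origin on the work surface; the furniture and walls round the work are solid. World frame = base frame: x ahead of the robot, y to its left, z up, the work surface at z = 0. Lengths are in m, angles in rad, forces in N, time in s.
With the tool pointing down it reaches from about 0.35 to 0.85 m from the base axis. Payload 8.1 kg.
Tool frame: the origin (TCP) lies midway between the tips of the shut fingers; the grasp point (between the pads) lies 19 mm behind it; z points along the fingers, y is the direction in which the jaws open and shut (so a half turn about z gives the same grasp; the last joint's range is limited). The gripper opens to 93 mm and grips with 3 to 60 N. Pads are 15 mm wide; open, the fingers measure 128 mm over their backs; the gripper's body (75 mm by 188 mm) begins 65 mm behind the grasp point.
Start: joints at [1.026, 0.13, 1.488, -0, 1.523, -0.085], TCP at [0.266, 0.538, 0.219] pointing down, gripper open.
Joint ranges: [-2.96, 2.96], [-0.89, 2.26], [0.02, 2.5], [-1.34, 4.48], [0, 2.73], [-2.66, 2.66]. Speed limits (rad/s): [2.39, 2.39, 2.79, 3.14, 3.14, 3.14].

### API

Orientations are given as a unit quaternion [w, x, y, z].
In Python, from station import robot gives the robot as it stands.
- The arm moves only by the tool drive_tool, never from a script. Its argument "deltas" is a list of rows, each a list of 7 numbers: the shift along the tool's x, y, z in cm, then the turn, a rotation vector about the tool's x, y, z in rad, then the opening, from 0 (shut) to 1 (fully open). A call has 1 to 10 rows; each row shifts and turns the commanded pose from where the row before left it, along the tool's axes as they then stand; what a row does not reach is not made up. A row lasts 1/8 s, in which the tool goes at most 62.5 mm and 10.7 degrees, less where a joint would pass 70% of its speed; a pose out of reach is approached as far as the arm can. A call with a gripper value outside its range is refused whole. The fingers move at their own pace and stop on an object; "force" is the grip in N (left out, the last holds). Time passes only in rows, so rows that do not move let the fingers close. It gives the time, the measured TCP pose, the force and the opening at its end, in the units of the state.
- robot.get_state(): the state, without advancing time (a new reading comes with each control period).
- robot.camera(name): name is "scene" or "top"; returns a dict with "frame" (384x512x3 uint8, red, green, blue), "range_z" (384x512 float32, m along the optical axis (not along the pixel's ray), 0 where there is no reading), "fx", "fy", "cx", "cy" (pixels), "xyz" and "rotation" of the camera in the world. Camera axes: x right, y down, z forward; pixel columns grow to the right and rows downward; lengths in m; the calibration is good to about 2 mm. A picture is of the moment at which its call begins.
- robot.close_job(): hands the job in, once; it reports no verdict.
Trained networks look in a picture, given as the dict that the camera call returned (one of the last four; its "shot" number tells which), for a name from the list of things; names that differ only in an ending like _2 or _b are one class to them, and where a whole thing is asked for, a point or a joint stands for the part that bears it (a point fixed in the world has none). Each returns a list of dicts, best first, with "confidence" (0 to 1); they miss things now and then, are a little off and sometimes report something else, mostly with a low value. They report only what shows in the picture. A call takes as long as a camera call. They do not tell look-alikes from the thing itself.
- robot.look_for(picture, thing): "pixel" ([column, row] in pixels, amid what is visible of it).
- robot.landmark_of(picture, thing): "pixel" ([column, row] in pixels: a listed point, or the origin of a listed thing).
The state is a dict: "time_s": time; "joints": joint angles; "qd": joint speeds; "joint_torque": joint torques, N m; "position": TCP position; "eef_rot": TCP orientation; "force": force on the tool from outside, world axes, zero at the start; "wrist_torque": the same for the moment, N m; "width": opening from 0.0 (shut) to 1.0 (fully open).
Only numpy, scipy, OpenCV 4.12 (cv2) and the standard library are available. Lean on these libraries where they do the work, as an engineer would, in place of code of your own. Each camera call takes 0.05 s, during which the arm holds its last target. There are 200 camera calls.

### The job

Turn the flat-edged aluminium sample carrier in its nest with the fingertips until its flat faces the steel alignment bar, then slide it up to the bar and bed it there: press the whole flat squarely against the bar with about 7 N for a second and a half, then let go and leave it lying flush. It is a precision part, so never press or push hard, and leave the things standing around alone.

Things in the scene. Friction and masses are not known exactly. Their poses are not given: they have to be found in the camera images.
- nest: fixed grey base plate 160 (x) x 150 (y) x 12 mm; origin: centre of its underside; +x points square to the alignment bar. On it a round black platen, its top 17 mm above the origin, carries the carrier; it is self-levelling and sprung: from 2 N it sinks 1 mm per 2.5 N, at most 4.5 mm. Four guide pins, 8 mm thick, up to 24 mm above the origin, stand 57.5 mm from the centre at +-80 and +-140 degrees from +x.
- bar: the two dark slots in the nest along which the steel alignment bar is set; axes as the nest's; origin on the plate's top, 12 mm up, 52 mm from the nest's centre. The bar, 13 x 110 x 20 mm high along y, stands locked somewhere on them: its working face, looking to -x at the carrier, is 0 to 12 mm in +x from this origin (52 to 64 from the nest's centre), not measured: find it by contact.
- carrier_centre (a point): centre, half-way up, of the loose aluminium sample carrier: smooth disc, 100 mm diameter, 8 mm thick, 0.1 to 0.2 kg, with one straight flat 60 mm long. Its top is 25 mm above the worktop. +x points to the middle of the flat, z up. It starts amid the nest, its flat 65 degrees or more away from the bar to either side. Too wide to grip; fingertips set on top with 4 to 15 N turn or slide it.
- carrier_flat (a point): middle of the carrier's flat, half-way up the edge, 40 mm from the centre; axes as carrier_centre. The carrier slides easily (friction about 0.15). On its side away from the bar, the 66 mm between the two rear guide pins are open for pushing on its round rim. Keep the force on it below 30 N and its push on the bar below 20 N.
- tape: roll of masking tape lying flat, 98 mm across, 25 mm high, on the right; origin: centre of its underside. Leave alone.
- petri: clear petri dish, 62 mm across, 15 mm high, on the left; origin: centre of its underside. Leave alone.
- filters: round box of filter discs, 111 mm across, 22 mm high, at the near right; origin: centre of its underside. Leave alone.
Not all that is in view belongs to the job. Of the things like the part that bears carrier_centre, leave any that is black; of the rest the larger one is meant.

How it is judged:
By the outcome, as a careful person would: the job done as asked, in the order asked, and still so for the second after the job is handed in, with the robot touching nothing.
It also fails if it takes over 70 s, if anything falls off the work surface, if the arm or the gripper's body presses on something with over 40 N, if the wrist force passes 120 N, or if a joint passes its speed limit or range.

## Working session

There is one attempt and no reset: what is moved stays moved. The work goes in short steps, Python scripts to look and compute and a tool call to move; the robot and the scene stay as the last step left them, time stands still between calls to the robot, and variables do not carry over. Pictures are saved under pics/ and viewed, about 8 in all and at most 12, crops included, and the job is handed in when it is done.

Besides the shell and the picture viewer there is one more tool, called after ">>>" by a JSON object that holds its "api" and its "payload". drive_tool: Moves the arm, as the interface text tells. Its arguments: {"type":"object","properties":{"deltas":{"type":"array"},"force":{"type":"number"}},"required":["deltas"]}

```bash
mkdir -p pics; cat > h.py <<'E'
import numpy as np, cv2
from station import robot
def pt(c,px,z=None):
    u,v=px; d=np.array([(u-c['cx'])/c['fx'],(v-c['cy'])/c['fy'],1.])
    R=np.array(c['rotation']); R=R if R.shape==(3,3) else None
    o=np.array(c['xyz'])
    if z is None: return o+R@d*c['range_z'][int(round(v)),int(round(u))]
    r=R@d; return o+r*(z-o[2])/r[2]
def proj(c,p):
    q=np.array(c['rotation']).T@(np.array(p)-c['xyz']); return c['fx']*q[0]/q[2]+c['cx'],c['fy']*q[1]/q[2]+c['cy']
def save(c,n,crop=None,k=1):
    f=cv2.cvtColor(c['frame'],cv2.COLOR_RGB2BGR)
    if crop: a,b,e,g=crop; f=f[b:g,a:e]
    cv2.imwrite('pics/'+n,cv2.resize(f,None,fx=k,fy=k,interpolation=cv2.INTER_CUBIC))
E
python3 - <<'E'
from h import *
s=robot.get_state(); print(s)
ims=[]
for n in ('top','scene'):
    c=robot.camera(n); print(n,c['xyz'],np.array(c['rotation']).round(3).tolist(),c['fx'])
    for t,z in (('nest',0),('bar',.012),('carrier_centre',.021),('carrier_flat',.021),('tape',0),('petri',0),('filters',0)):
        for r in robot.landmark_of(c,t)[:3]:
            print(t,np.round(r['pixel'],1),round(r['confidence'],2),pt(c,r['pixel'],z).round(4),pt(c,r['pixel']).round(4))
    save(c,n+'0.png',None,1.5)
E
```

```text
{'time_s': 0.0, 'joints': array([ 1.02560277e+00,  1.31142279e-01,  1.48926299e+00,  2.35966326e-05,
        1.52297861e+00, -8.54217988e-02]), 'qd': array([-2.10674643e-05,  1.05470951e-03,  8.30039073e-04,  1.30319864e-03,
        1.75842648e-03, -1.88881206e-03]), 'joint_torque': array([ 1.96187262e-03, -5.59823799e+01, -4.91782951e+01,  7.67349545e-02,
        3.50857351e-02, -1.22541460e-04]), 'position': array([0.26594134, 0.53722468, 0.21760766]), 'eef_rot': array([-2.88941280e-04,  2.27866873e-01,  9.73691885e-01, -8.47806583e-04]), 'force': array([ 0.58140687, -0.18811516,  0.59864875]), 'wrist_torque': array([ 0.02119399, -0.00649956, -0.03443066]), 'width': 0.9978078431991011}
top [ 0.42811625 -0.02789688  1.15958982] [-0.016, 0.716, -0.697, 0.02] 359.0770114408518Traceback (most recent call last):
  File "<stdin>", line 8, in <module>
  File "h.py", line 8, in pt
    r=R@d; return o+r*(z-o[2])/r[2]
      ~^~
ValueError: matmul: Input operand 0 does not have enough dimensions (has 0, gufunc core with signature (n?,k),(k,m?)->(n?,m?) requires 1)
```

Rotation is a quaternion.

```bash
sed -i 's/^from station.*/from station import robot\nfrom scipy.spatial.transform import Rotation as Ro\ndef M(q): return Ro.from_quat(np.roll(q,-1)).as_matrix()/; s/R=np.array(c\[.rotation.\]); R=R.*/R=M(c["rotation"])/; s/np.array(c\[.rotation.\]).T/M(c["rotation"]).T/' h.py
python3 - <<'E'
from h import *
for n in ('top','scene'):
    c=robot.camera(n); print(n,c['xyz'])
    for t,z in (('nest',0),('bar',.012),('carrier_centre',.021),('carrier_flat',.021),('tape',0),('petri',0),('filters',0)):
        for r in robot.landmark_of(c,t)[:3]:
            print(t,np.round(r['pixel'],1),round(r['confidence'],2),pt(c,r['pixel'],z).round(4),pt(c,r['pixel']).round(4))
    save(c,n+'0.png',None,1.5)
E
```

```text
top [ 0.42811625 -0.02789688  1.15958982]
nest [235. 164.] 0.75 [0.5831 0.0324 0.    ] [0.5796 0.031  0.0261]
bar [242.9 153.2] 0.5 [0.6171 0.0074 0.012 ] [0.6171 0.0074 0.0122]
carrier_centre [234.3 168.1] 0.84 [0.5671 0.0332 0.021 ] [0.5667 0.033  0.0241]
carrier_centre [295.  168.8] 0.73 [ 0.5701 -0.1603  0.021 ] [ 0.5717 -0.1618  0.0084]
carrier_centre [213.  218.9] 0.63 [0.4039 0.0957 0.021 ] [0.4036 0.0974 0.0055]
carrier_flat [290.5 156.6] 0.85 [ 0.6089 -0.1451  0.021 ] [ 0.6128 -0.1477 -0.0036]
carrier_flat [209.4 222.1] 0.72 [0.3935 0.1067 0.021 ] [0.393  0.1087 0.0042]
tape [342.1 185.8] 0.59 [ 0.5215 -0.3167  0.    ] [ 0.5219 -0.3179 -0.0048]
tape [242.4 153.7] 0.43 [0.6174 0.0094 0.    ] [0.6132 0.0085 0.0256]
tape [233.6 166.8] 0.31 [0.5738 0.0367 0.    ] [0.5706 0.0352 0.0259]
petri [162.9 172.5] 0.71 [0.549  0.2648 0.    ] [0.5472 0.2605 0.0171]
filters [356.4 232.1] 0.59 [ 0.3732 -0.365   0.    ] [ 0.3745 -0.3572  0.0269]
scene [-0.15370812 -0.50753389  0.59803655]
nest [261.9 190.8] 0.8 [0.5756 0.0277 0.    ] [0.5437 0.0043 0.0262]
nest [368.8 252.4] 0.36 [ 0.5236 -0.3137  0.    ] [ 5.239e-01 -3.136e-01 -3.000e-04]
bar [275.  184.1] 0.6 [0.611  0.0086 0.012 ] [ 0.5965 -0.0012  0.0232]
carrier_centre [203.4 213. ] 0.95 [0.3813 0.0625 0.021 ] [0.3954 0.0774 0.0059]
carrier_centre [321.6 219.3] 0.82 [ 0.5396 -0.1803  0.021 ] [ 0.5578 -0.1717  0.0058]
carrier_centre [260.8 186.6] 0.69 [0.5648 0.0238 0.021 ] [0.5599 0.0202 0.0249]
carrier_flat [253.1 190.6] 0.67 [0.5361 0.0281 0.021 ] [0.53   0.0233 0.0261]
carrier_flat [369.3 253.2] 0.63 [ 0.4981 -0.3224  0.021 ] [ 0.5238 -0.3151 -0.0018]
carrier_flat [193.3 208.1] 0.56 [0.3806 0.0966 0.021 ] [0.4    0.1186 0.    ]
tape [369.8 253.8] 0.63 [ 0.5206 -0.3174  0.    ] [ 5.200e-01 -3.176e-01  5.000e-04]
petri [202.2 167.1] 0.49 [0.5674 0.2495 0.    ] [0.5509 0.2321 0.0137]
filters [362.4 304.7] 0.8 [ 0.3762 -0.3657  0.    ] [ 0.3555 -0.3713  0.0234]
```

View pics/top0.png

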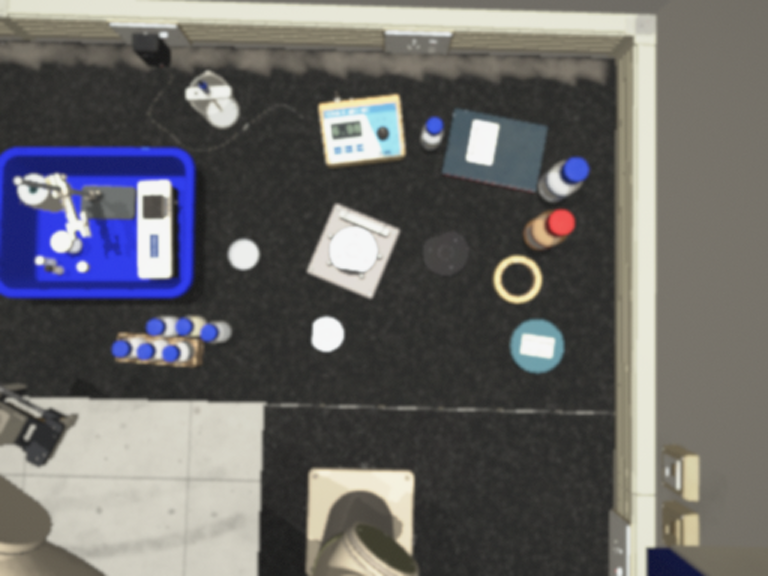

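View pics/scene0.png

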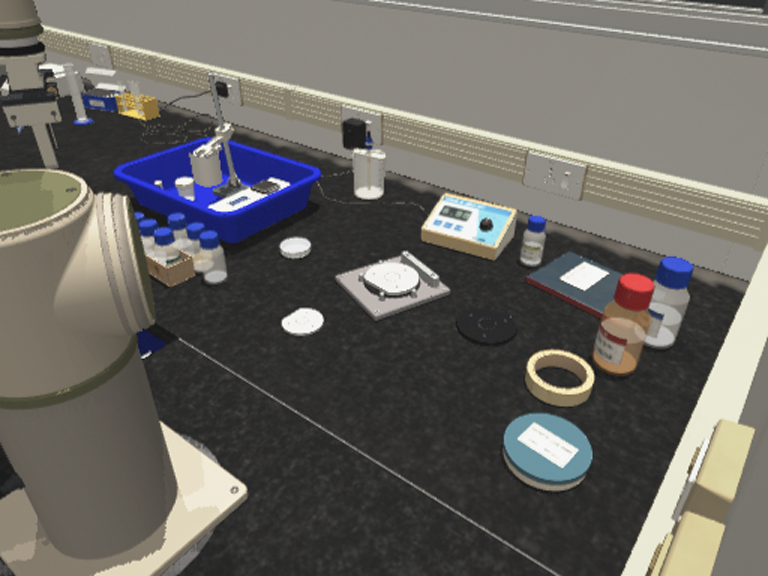

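```bash

python3 - <<'E'
from h import *
c=robot.camera('top'); d=robot.camera('scene')
a=c['frame'][130:205,195:280]; b=d['frame'][160:220,215:310]
f=lambda x:cv2.resize(cv2.cvtColor(x,cv2.COLOR_RGB2BGR),(400,int(400*x.shape[0]/x.shape[1])),interpolation=cv2.INTER_CUBIC)
A,B=f(a),f(b); h=max(len(A),len(B)); P=lambda x:cv2.copyMakeBorder(x,0,h-len(x),0,0,cv2.BORDER_CONSTANT)
cv2.imwrite('pics/crop1.png',np.hstack([P(A),P(B)]))
# nest mask top
for cam in (c,):
    g=cam['frame'].min(2)>85; g=g.astype(np.uint8); n,l,s,ce=cv2.connectedComponentsWithStats(g)
    k=l[178,222] if l[178,222] else l[166,235]; print(s[k])
    m=(l==k).astype(np.uint8); ct=max(cv2.findContours(m,0,1)[0],key=cv2.contourArea)
    bx=cv2.boxPoints(cv2.minAreaRect(ct)); w=np.array([pt(cam,p,.012)[:2] for p in bx]); print(w.round(4),w.mean(0))
    for i in range(4):
        e=w[(i+1)%4]-w[i]; print(np.linalg.norm(e),np.degrees(np.arctan2(e[1],e[0])))
E
```

```text
[ 204  135   63   64 2501]
[[ 0.5228  0.1334]
 [ 0.6786  0.0752]
 [ 0.6221 -0.0716]
 [ 0.467  -0.0124]] [0.57263518 0.03114543]
0.16630457657634853 -20.51558562417126
0.15727565946390887 -111.05870434255519
0.16601306469841767 159.0994067080557
0.15615762873437808 69.0457448209055
```

View pics/crop1.png

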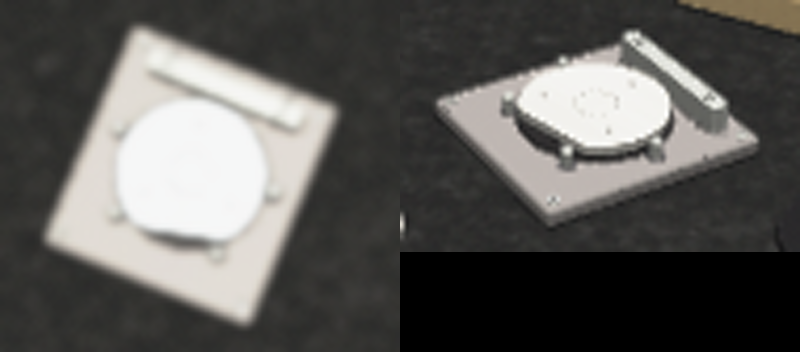

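```bash

cat > fit.py <<'E'
from h import *
from scipy.optimize import least_squares
from scipy.ndimage import map_coordinates
def fitc(c,x0,lo=None,nest=None):
    # c0: model: render carrier top as mask at z=.025 vs saturation of brightness; free contrast
    f=c['frame'].astype(float).mean(2)
    return f
def poly(cx,cy,a,n=200):
    t=np.linspace(-np.pi,np.pi,n,endpoint=False); r=np.minimum(.05,.04/np.maximum(np.cos(t),1e-3)*(np.cos(t)>.5)+(np.cos(t)<=.5)*.05)
    return np.c_[cx+r*np.cos(t+a),cy+r*np.sin(t+a),np.full(n,.025)],t
def edges(c,cx,cy,z=.025,n=120):
    # radial profile: strongest brightness drop near the rim
    f=c['frame'].astype(float).mean(2); out=[]
    rs=np.arange(.034,.058,.0005)
    for t in np.linspace(0,2*np.pi,n,endpoint=False):
        P=np.array([proj(c,(cx+r*np.cos(t),cy+r*np.sin(t),z)) for r in rs])
        v=map_coordinates(f,[P[:,1],P[:,0]],order=1); g=np.gradient(v); i=g.argmin(); out.append((t,rs[i],-g[i]))
    return np.array(out)
def fit(c,cx,cy):
    for it in range(4):
        e=edges(c,cx,cy); p=np.c_[cx+e[:,1]*np.cos(e[:,0]),cy+e[:,1]*np.sin(e[:,0])]
        def res(q):
            d=p-q[:2]; r=np.hypot(*d.T); t=np.arctan2(d[:,1],d[:,0])-q[2]; ct=np.cos(t)
            m=np.where(ct>.8,.04/np.maximum(ct,.5),.05); return r-m
        best=min((least_squares(res,[cx,cy,a],loss='soft_l1',f_scale=.001) for a in np.linspace(0,2*np.pi,24,endpoint=False)),key=lambda s:s.cost)
        cx,cy=best.x[:2]
    return best.x[:2],np.degrees(best.x[2])%360,np.median(abs(res(best.x))),best.cost
if __name__=='__main__':
    for n,s in (('top',(.570,.032)),('scene',(.567,.026))):
        c=robot.camera(n); print(n,fit(c,*s))
    c=robot.camera('top'); f=c['frame'].astype(float).mean(2)
    # bar profile along nest x through several y
    a=np.radians(-20.9); u=np.array([np.cos(a),np.sin(a)]); w=np.array([-u[1],u[0]]); o=np.array([.5726,.0311])
    for n in('top','scene'):
        c=robot.camera(n); f=c['frame'].astype(float).mean(2)
        xs=np.arange(.044,.09,.002); V=0
        for y in np.linspace(-.045,.045,15):
            P=np.array([proj(c,(*(o+u*x+w*y),.032)) for x in xs]); V=V+map_coordinates(f,[P[:,1],P[:,0]],order=1)/15
        print(n,np.c_[xs*1000,V].round(0).astype(int).tolist())
E
python3 fit.py
```

```text
top (array([0.57142631, 0.03037329]), np.float64(172.7824402483951), np.float64(0.0008245382127309298), np.float64(5.541530240899409e-05))
scene (array([0.56968588, 0.02776858]), np.float64(172.6611100583125), np.float64(0.0005361894090363008), np.float64(0.00010508875074466322))
top [[44, 224], [46, 213], [48, 195], [50, 177], [52, 177], [54, 197], [56, 221], [58, 235], [60, 240], [62, 241], [64, 240], [66, 236], [68, 229], [70, 220], [72, 206], [74, 184], [76, 154], [78, 120], [80, 88], [82, 65], [84, 54], [86, 50], [88, 49]]
scene [[44, 106], [46, 98], [48, 97], [50, 99], [52, 115], [54, 163], [56, 202], [58, 212], [60, 213], [62, 216], [64, 211], [66, 170], [68, 116], [70, 75], [72, 53], [74, 47], [76, 46], [78, 46], [80, 46], [82, 46], [84, 47], [86, 47], [88, 47]]
```

>>> {"api": "drive_tool", "payload": {"deltas": [[-4.98,-3.2,0.3,0,0,0,0.4],[-4.98,-3.2,0.3,0,0,0,0.4],[-4.98,-3.2,0.5,0,0,0,0.4],[-4.98,-3.2,1,0,0,0,0.4],[-4.98,-3.2,1,0,0,0,0.4],[-4.98,-3.2,1.2,0,0,0,0.4],[-4.98,-3.2,1.4,0,0,0,0.4],[-4.98,-3.2,1.4,0,0,0,0.4],[-4.98,-3.2,1.4,0,0,0,0.4],[-4.98,-3.2,1.4,0,0,0,0.4]]}}

```text
time_s: 2.5
position: [0.5715, 0.0281, 0.1195]
eef_rot: [0.0, 0.228, 0.974, 0.0]
force: [0.6, 0.4, -0.1]
width: 0.402
```

>>> {"api": "drive_tool", "payload": {"deltas": [[0,0,0,0,0,0.18,0.4],[0,0,0,0,0,0.18,0.4],[0,0,0,0,0,0.18,0.4],[0,0,0,0,0,0.18,0.4],[0,0,0,0,0,0.18,0.4],[0,0,0,0,0,0.18,0.4],[0,0,0,0,0,0.18,0.4],[0,0,0,0,0,0.18,0.4],[0,0,0,0,0,0.18,0.4],[0,0,0,0,0,0.18,0.4]]}}

```text
time_s: 3.75
position: [0.5706, 0.0299, 0.1197]
eef_rot: [0.0, 0.906, 0.424, 0.0]
force: [0.9, -0.5, -0.5]
width: 0.402
```

>>> {"api": "drive_tool", "payload": {"deltas": [[0,0,0,0,0,0.17,0.4],[0,0,0,0,0,0.17,0.4],[0,0,0,0,0,0.17,0.4],[0,0,0,0,0,0.17,0.4],[0,0,0,0,0,0.17,0.4],[0,0,0,0,0,0.16,0.4],[0,0,0,0,0,0,0.4],[0,0,0,0,0,0,0.4]]}}

```text
time_s: 4.75
position: [0.5705, 0.0299, 0.1197]
eef_rot: [-0.0, 0.998, -0.062, 0.0]
force: [0.5, -1.3, 0.3]
width: 0.402
```

```bash
cat >> h.py <<'E'
def st(ctr=None):
    s=robot.get_state(); R=M(s['eef_rot']); print('t',round(s['time_s'],2),'pos',s['position'].round(4),'jaw',np.degrees(np.arctan2(R[1,1],R[0,1])).round(2),'z',R[:,2].round(4),'F',s['force'].round(2),'T',s['wrist_torque'].round(2),'w',round(s['width'],3),'q',s['joints'].round(2))
    if ctr is not None: print('delta in tool cm',(R.T@(np.array(ctr)-s['position'])*100).round(2))
    return s,R
E
python3 -c "
from h import *
st([.5706,.029,.03])"
```

```text
t 4.75 pos [0.5705 0.0299 0.1197] jaw -97.14 z [ 1.e-04  0.e+00 -1.e+00] F [ 0.54 -1.29  0.27] T [0.03 0.16 0.02] w 0.402 q [-0.04  0.12  1.68  0.    1.34  1.66]
delta in tool cm [0.02 0.09 8.97]
```

>>> {"api": "drive_tool", "payload": {"deltas": [[0,0.08,2.5,0,0,0,0.4],[0,0,2.5,0,0,0,0.4],[0,0,2.5,0,0,0,0.4],[0,0,1.2,0,0,0,0.4],[0,0,0.3,0,0,0,0.4],[0,0,0.15,0,0,0,0.4],[0,0,0.1,0,0,0,0.4],[0,0,0,0,0,0,0.4]]}}

```text
time_s: 5.75
position: [0.5709, 0.0291, 0.0278]
eef_rot: [-0.0, 0.998, -0.064, 0.001]
force: [-0.2, -0.9, -0.2]
width: 0.4
```

```bash
python3 -c "
from h import *
st([.5706,.029,.023])"
```

```text
t 5.75 pos [0.5709 0.0291 0.0278] jaw -97.34 z [ 0.001 -0.    -1.   ] F [-0.18 -0.89 -0.2 ] T [0.06 0.15 0.03] w 0.4 q [-0.04  0.23  1.74  0.    1.17  1.66]
delta in tool cm [-0.03  0.02  0.48]
```

>>> {"api": "drive_tool", "payload": {"deltas": [[0,0,0.1,0,0,0,0.4],[0,0,0.1,0,0,0,0.4],[0,0,0.1,0,0,0,0.4],[0,0,0.1,0,0,0,0.4],[0,0,0,0,0,0,0.4]]}}

```text
time_s: 6.38
position: [0.5706, 0.0292, 0.0235]
eef_rot: [0.0, 0.998, -0.064, 0.0]
force: [-2.4, 0.0, 5.3]
width: 0.405
```

>>> {"api": "drive_tool", "payload": {"deltas": [[0,0,0.1,0,0,0,0.4],[0,0,0,0,0,-0.05,0.4],[0,0,0,0,0,-0.1,0.4],[0,0,0,0,0,-0.1,0.4],[0,0,0,0,0,-0.1,0.4],[0,0,0,0,0,-0.1,0.4],[0,0,0,0,0,-0.05,0.4],[0,0,0,0,0,0,0.4]]}}

```text
time_s: 7.38
position: [0.5717, 0.0291, 0.0233]
eef_rot: [0.0, 0.983, 0.185, 0.001]
force: [0.4, 1.5, 6.3]
width: 0.4
```

```bash
python3 - <<'E'
from h import *
from fit import fit
st([.5706,.029,.023])
for n in('top','scene'):
  c=robot.camera(n); print(fit(c,.5706,.029))
A=robot.camera('scene'); save(A,'turn1.png',(190,120,330,240),5)
E
```

```text
t 7.38 pos [0.5717 0.0291 0.0233] jaw -68.65 z [ 2.6e-03 -1.0e-04 -1.0e+00] F [0.39 1.54 6.25] T [-0.05  0.13  0.11] w 0.4 q [-0.04  0.23  1.74 -0.    1.16  1.16]
delta in tool cm [-0.11 -0.03  0.03]
(array([0.58189428, 0.03292045]), np.float64(91.87490460704464), np.float64(0.004288628206421299), np.float64(0.00041664329250226727))
(array([0.56474708, 0.02403051]), np.float64(86.8710025514699), np.float64(0.0026007128125160282), np.float64(0.00039246296672028113))
```

View pics/turn1.png

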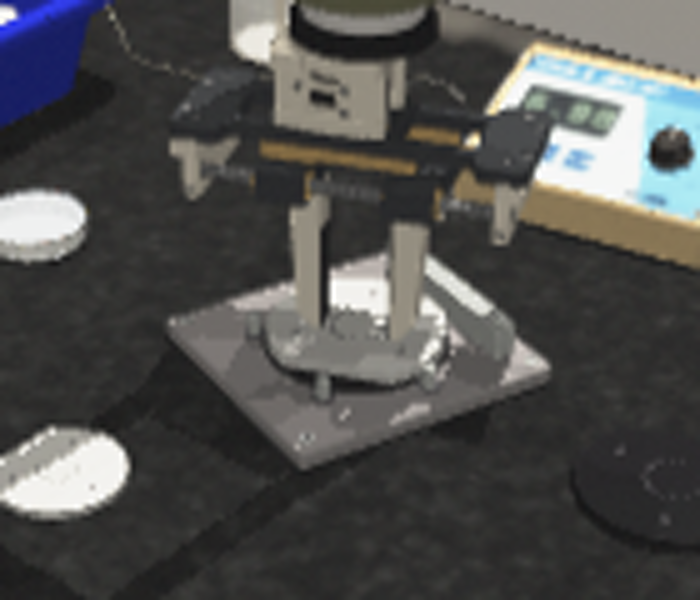

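>>> {"api": "drive_tool", "payload": {"deltas": [[0,0,0.05,0,0,-0.05,0.4],[0,0,0,0,0,-0.13,0.4],[0,0,0,0,0,-0.14,0.4],[0,0,0,0,0,-0.14,0.4],[0,0,0,0,0,-0.14,0.4],[0,0,0,0,0,-0.14,0.4],[0,0,0,0,0,-0.14,0.4],[0,0,0,0,0,-0.14,0.4],[0,0,0,0,0,-0.13,0.4],[0,0,0,0,0,-0.05,0.4]]}}

```text
time_s: 8.78
position: [0.5719, 0.0291, 0.023]
eef_rot: [0.001, 0.706, 0.708, 0.001]
force: [0.7, 0.6, 7.0]
width: 0.394
```

>>> {"api": "drive_tool", "payload": {"deltas": [[0,0,0,0,0,-0.05,0.4],[0,0,0,0,0,-0.13,0.4],[0,0,0,0,0,-0.14,0.4],[0,0,0,0,0,-0.14,0.4],[0,0,0,0,0,-0.14,0.4],[0,0,0,0,0,-0.14,0.4],[0,0,0,0,0,-0.14,0.4],[0,0,0,0,0,-0.14,0.4],[0,0,0,0,0,-0.13,0.4],[0,0,0,0,0,-0.05,0.4]]}}

```text
time_s: 10.02
position: [0.5719, 0.0291, 0.023]
eef_rot: [0.001, 0.183, 0.983, 0.0]
force: [-0.5, 0.3, 6.7]
width: 0.399
```

>>> {"api": "drive_tool", "payload": {"deltas": [[0,0,0,0,0,0,0.4],[0,0,-0.3,0,0,0,0.4],[0,0,-1,0,0,0,0.4],[0,0,-4,0,0,0,0.4],[0,0,-6,0,0,0,0.4],[0,0,-6,0,0,0,0.4],[0,0,0,0,0,0,0.4]]}}

```text
time_s: 10.9
position: [0.5739, 0.0291, 0.2018]
eef_rot: [0.005, 0.184, 0.983, 0.001]
force: [-0.3, -0.5, 0.2]
width: 0.4
```

```bash
python3 - <<'E'
from h import *
from fit import fit
st()
for n in('top','scene'):
  c=robot.camera(n); print(fit(c,.5706,.029))
A=robot.camera('scene'); save(A,'turn2.png',(190,120,330,240),5)
E
```

```text
t 10.9 pos [0.5739 0.0291 0.2018] jaw 68.81 z [ 1.090e-02 -4.000e-04 -9.999e-01] F [-0.28 -0.48  0.19] T [0.   0.01 0.03] w 0.4 q [-0.04  0.06  1.59  0.    1.48 -1.24]
(array([0.56272933, 0.02658339]), np.float64(19.731639183031064), np.float64(0.005858654112056966), np.float64(0.0006313998264916408))
(array([0.56903642, 0.02641039]), np.float64(336.96793026839384), np.float64(0.0014308745284586748), np.float64(0.00028233017985213846))
```

View pics/turn2.png

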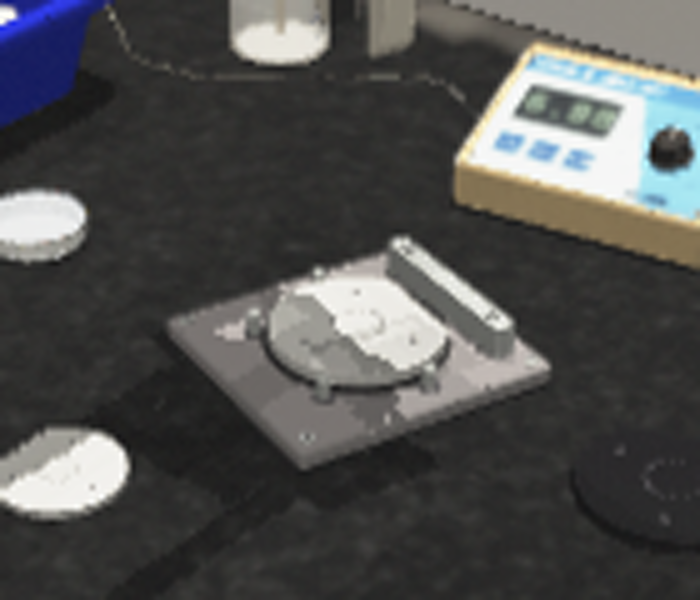

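>>> {"api": "drive_tool", "payload": {"deltas": [[0,0,0,0.004,0.0105,0.005,0],[1.7,-0.07,2.5,0,0,0,0],[1.7,-0.07,2.5,0,0,0,0],[1.7,-0.07,2.5,0,0,0,0],[1.75,-0.06,2.5,0,0,0,0],[0,0,2.5,0,0,0,0],[0,0,2,0,0,0,0],[0,0,1,0,0,0,0],[0,0,0,0,0,0,0]], "force": 5}}

```text
time_s: 12.18
position: [0.5027, 0.0517, 0.0391]
eef_rot: [-0.007, 0.186, 0.982, -0.001]
force: [0.3, -0.6, 0.3]
width: 0.008
```

```bash
python3 - <<'E'
from h import *
from fit import fit
st([.5084,.0516,.0195])
for n in('top','scene'):
  c=robot.camera(n); print(fit(c,.5706,.029))
A=robot.camera('scene'); save(A,'rear.png',(190,120,330,240),5)
E
```

```text
t 12.18 pos [0.5027 0.0517 0.0391] jaw 68.52 z [-1.430e-02  1.000e-04 -9.999e-01] F [ 0.27 -0.62  0.3 ] T [ 0.   -0.03 -0.03] w 0.008 q [ 0.    0.06  1.91  0.    1.19 -1.19]
delta in tool cm [-0.56  0.21  1.95]
(array([0.56436446, 0.03731048]), np.float64(272.6326393228858), np.float64(0.00445420263764016), np.float64(0.0005243196027885822))
(array([0.56975425, 0.02592291]), np.float64(337.573394006385), np.float64(0.0009362897893648615), np.float64(0.0001169285877354405))
```

View pics/rear.png

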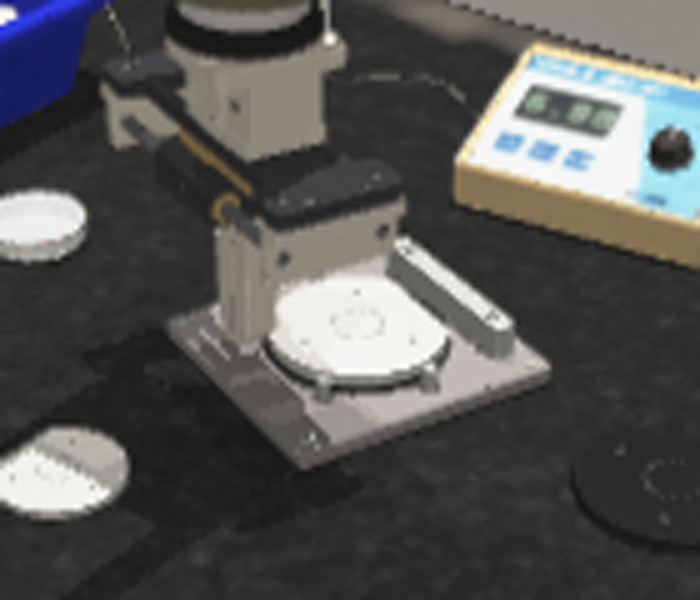

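>>> {"api": "drive_tool", "payload": {"deltas": [[0,0,0,0,0,0,0],[0,0,0,0,0,0,0],[0,0,0,0,0,0,0]]}}

```text
time_s: 12.7
position: [0.5041, 0.0517, 0.0407]
eef_rot: [-0.005, 0.186, 0.982, -0.001]
force: [0.3, -0.7, -0.3]
width: 0.004
```

```bash
python3 - <<'E'
from h import *
s,R=st([.5084,.0516,.0195])
z=R[:,2]; print(R.T@np.cross(z,[0,0,-1]))
E
```

```text
t 12.7 pos [0.5041 0.0517 0.0407] jaw 68.53 z [-1.080e-02  1.000e-04 -9.999e-01] F [ 0.3  -0.7  -0.32] T [ 0.07 -0.03 -0.02] w 0.004 q [ 0.    0.06  1.91  0.    1.19 -1.2 ]
delta in tool cm [-0.42  0.15  2.11]
[-0.00390281 -0.01006098  0.        ]
```

>>> {"api": "drive_tool", "payload": {"deltas": [[0,0,0,-0.004,-0.01,-0.01,0],[-0.4,0.15,0,0,0,0,0],[0,0,0.6,0,0,0,0],[0,0,0.6,0,0,0,0],[0,0,0.4,0,0,0,0],[0,0,0.3,0,0,0,0],[0,0,0.2,0,0,0,0],[0,0,0,0,0,0,0],[0,0,0,0,0,0,0]]}}

```text
time_s: 13.82
position: [0.5084, 0.0517, 0.0196]
eef_rot: [-0.0, 0.181, 0.983, 0.0]
force: [-0.1, 0.6, -0.4]
width: 0.007
```

```bash
python3 - <<'E'
from h import *
st([.5084,.0516,.0195])
E
```

```text
t 13.82 pos [0.5084 0.0517 0.0196] jaw 69.1 z [-1.e-04  2.e-04 -1.e+00] F [-0.12  0.59 -0.37] T [0.06 0.03 0.03] w 0.007 q [ 0.    0.09  1.92  0.    1.14 -1.21]
delta in tool cm [-0.01 -0.01  0.01]
```

>>> {"api": "drive_tool", "payload": {"deltas": [[-0.2,0,0,0,0,0,0],[-0.2,0,0,0,0,0,0],[-0.2,0,0,0,0,0,0],[-0.15,0,0,0,0,0,0],[-0.15,0,0,0,0,0,0],[-0.15,0,0,0,0,0,0],[-0.15,0,0,0,0,0,0],[-0.15,0,0,0,0,0,0],[-0.15,0,0,0,0,0,0],[0,0,0,0,0,0,0]]}}

```text
time_s: 15.08
position: [0.5224, 0.0463, 0.0194]
eef_rot: [-0.0, 0.181, 0.983, 0.0]
force: [0.3, 0.9, 0.7]
width: 0.006
```

```bash
python3 - <<'E'
from h import *
from fit import fit
st([.5084,.0516,.0195])
for n in('scene',):
  c=robot.camera(n); print(fit(c,.575,.025))
E
```

```text
t 15.07 pos [0.5224 0.0463 0.0194] jaw 69.1 z [-3.e-04  2.e-04 -1.e+00] F [0.34 0.91 0.74] T [0.   0.05 0.05] w 0.006 q [-0.01  0.12  1.88  0.    1.14 -1.22]
delta in tool cm [ 1.5  -0.   -0.01]
(array([0.58235972, 0.01186099]), np.float64(277.6704889999221), np.float64(0.004841991631270009), np.float64(0.0007911904316209619))
```

>>> {"api": "drive_tool", "payload": {"deltas": [[-0.1,0,0,0,0,0,0],[-0.1,0,0,0,0,0,0],[-0.1,0,0,0,0,0,0],[-0.1,0,0,0,0,0,0],[-0.07,0,0,0,0,0,0],[0,0,0,0,0,0,0]]}}

```text
time_s: 15.88
position: [0.5267, 0.0446, 0.0194]
eef_rot: [-0.0, 0.181, 0.983, 0.0]
force: [-0.4, 0.3, 0.3]
width: 0.006
```

```bash
python3 - <<'E'
from h import *
from fit import fit
st([.5084,.0516,.0195])
c=robot.camera('scene'); save(c,'push.png',(220,150,320,225),7)
E
```

```text
t 15.88 pos [0.5267 0.0446 0.0194] jaw 69.1 z [-3.e-04  1.e-04 -1.e+00] F [-0.43  0.32  0.34] T [ 0.03  0.05 -0.02] w 0.006 q [-0.01  0.13  1.87  0.    1.14 -1.22]
delta in tool cm [ 1.96 -0.   -0.01]
```

View pics/push.png

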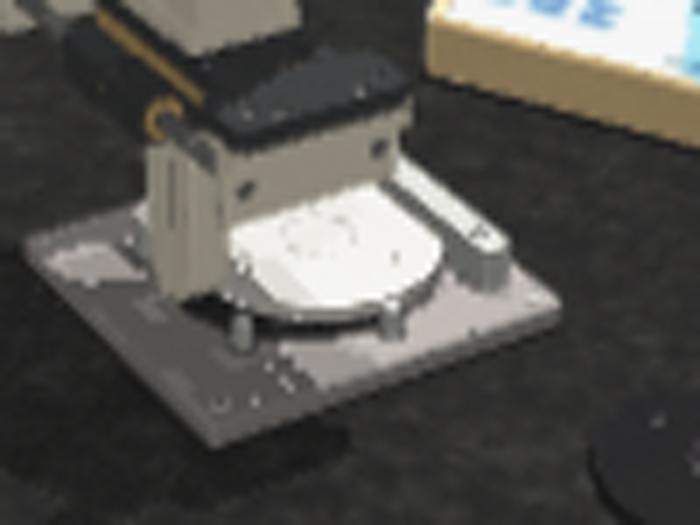

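>>> {"api": "drive_tool", "payload": {"deltas": [[-0.05,0,0,0,0,0,0],[-0.05,0,0,0,0,0,0],[-0.05,0,0,0,0,0,0],[0,0,0,0,0,0,0]]}}

```text
time_s: 16.42
position: [0.528, 0.0441, 0.0193]
eef_rot: [-0.0, 0.181, 0.983, 0.0]
force: [-1.4, 0.8, 0.2]
width: 0.006
```

>>> {"api": "drive_tool", "payload": {"deltas": [[-0.05,0,0,0,0,0,0],[-0.05,0,0,0,0,0,0],[0,0,0,0,0,0,0]]}}

```text
time_s: 16.8
position: [0.529, 0.0437, 0.0194]
eef_rot: [-0.0, 0.181, 0.983, 0.0]
force: [-1.7, 0.4, 0.3]
width: 0.008
```

>>> {"api": "drive_tool", "payload": {"deltas": [[-0.05,0,0,0,0,0,0],[0,0,0,0,0,0,0]]}}

```text
time_s: 17.05
position: [0.5294, 0.0436, 0.0194]
eef_rot: [-0.0, 0.181, 0.983, 0.0]
force: [-0.8, -0.4, 0.8]
width: 0.006
```

>>> {"api": "drive_tool", "payload": {"deltas": [[-0.05,0,0,0,0,0,0],[-0.05,0,0,0,0,0,0],[0,0,0,0,0,0,0]]}}

```text
time_s: 17.42
position: [0.53, 0.0434, 0.0192]
eef_rot: [-0.001, 0.181, 0.983, 0.0]
force: [-2.7, 0.4, 1.3]
width: 0.003
```

>>> {"api": "drive_tool", "payload": {"deltas": [[-0.05,0,0,0,0,0,0],[0,0,0,0,0,0,0]]}}

```text
time_s: 17.68
position: [0.53, 0.0433, 0.019]
eef_rot: [-0.001, 0.181, 0.983, 0.0]
force: [-4.4, 2.3, 1.9]
width: 0.006
```

>>> {"api": "drive_tool", "payload": {"deltas": [[-0.05,0,0,0,0,0,0],[0,0,0,0,0,0,0]]}}

```text
time_s: 17.92
position: [0.5301, 0.0432, 0.0188]
eef_rot: [-0.002, 0.181, 0.983, 0.0]
force: [-6.0, 2.1, 2.8]
width: 0.006
```

>>> {"api": "drive_tool", "payload": {"deltas": [[-0.02,0,-0.05,0,0,0,0],[0,0,0,0,0,0,0],[0,0,0,0,0,0,0]]}}

```text
time_s: 18.3
position: [0.5301, 0.0432, 0.0192]
eef_rot: [-0.002, 0.181, 0.983, 0.0]
force: [-6.3, 2.9, 1.4]
width: 0.006
```

```bash
python3 - <<'E'
from h import *
s,_=st()
u=np.array([.934,-.357,0]); F=[]
for i in range(3):
    c=robot.camera('scene'); F.append(robot.get_state()['force'])
print(np.array(F).round(2), np.mean(F,0)@u)
save(c,'press.png',(220,150,320,225),7)
E
```

```text
t 18.3 pos [0.5301 0.0432 0.0192] jaw 69.11 z [-3.3e-03  8.0e-04 -1.0e+00] F [-6.34  2.88  1.36] T [ 0.45  1.08 -0.03] w 0.006 q [-0.02  0.14  1.86  0.    1.14 -1.22]
[[-6.8   2.78  2.  ]
 [-6.25  3.16  1.81]
 [-6.56  2.43  2.02]] -7.099984615490676
```

View pics/press.png

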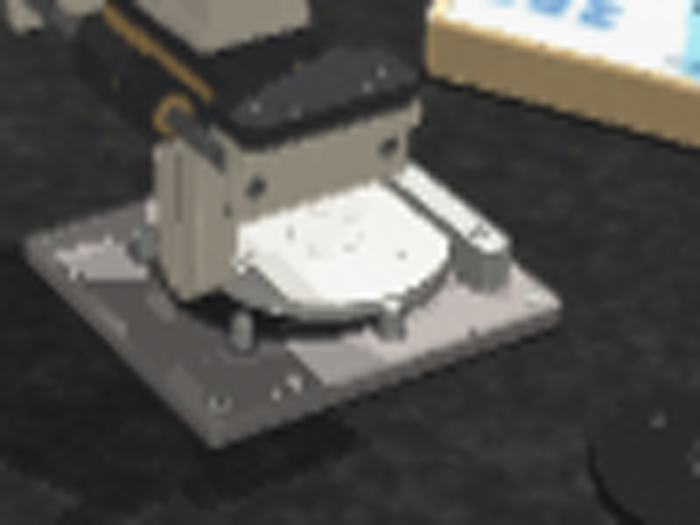

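>>> {"api": "drive_tool", "payload": {"deltas": [[0,0,0,0,0,0,0],[0,0,0,0,0,0,0],[0,0,0,0,0,0,0],[0,0,0,0,0,0,0],[0,0,0,0,0,0,0],[0,0,0,0,0,0,0],[0,0,0,0,0,0,0]]}}

```text
time_s: 19.32
position: [0.5301, 0.0432, 0.0191]
eef_rot: [-0.002, 0.181, 0.983, 0.0]
force: [-6.6, 2.7, 1.2]
width: 0.0
```

>>> {"api": "drive_tool", "payload": {"deltas": [[0,0,0,0,0,0,0],[0,0,0,0,0,0,0],[0,0,0,0,0,0,0],[0,0,0,0,0,0,0],[0,0,0,0,0,0,0],[0,0,0,0,0,0,0],[0,0,0,0,0,0,0]]}}

```text
time_s: 20.2
position: [0.5301, 0.0432, 0.0192]
eef_rot: [-0.002, 0.181, 0.983, 0.0]
force: [-6.3, 2.1, 0.8]
width: 0.005
```

>>> {"api": "drive_tool", "payload": {"deltas": [[0.05,0,0,0,0,0,0],[0.05,0,0,0,0,0,0],[0.05,0,0,0,0,0,0],[0.1,0,0,0,0,0,0],[0.3,0,0,0,0,0,0],[0.5,0,0,0,0,0,0],[0.5,0,0,0,0,0,0],[0,0,0,0,0,0,0]]}}

```text
time_s: 21.2
position: [0.5166, 0.0485, 0.0199]
eef_rot: [-0.0, 0.181, 0.983, 0.0]
force: [-0.1, -0.1, 0.1]
width: 0.005
```

>>> {"api": "drive_tool", "payload": {"deltas": [[0,0,-1,0,0,0,0],[0,0,-2,0,0,0,0],[1,0,-3,0,0,0,0],[4,0,-3,0,0,0,0],[4,0,-3,0,0,0,0],[4,0,-3,0,0,0,0],[0,5,0,0,0,0,0],[0,5,0,0,0,0,0],[0,5,0,0,0,0,0],[0,0,0,0,0,0,0]]}}

```text
time_s: 22.45
position: [0.4495, 0.2374, 0.1703]
eef_rot: [-0.0, 0.18, 0.984, 0.0]
force: [-1.3, -0.4, 1.0]
width: 0.005
```

```bash
python3 - <<'E'
from h import *
from fit import fit
st()
c=robot.camera('scene'); print(fit(c,.583,.022)); d=robot.camera('top'); print(fit(d,.584,.025))
f=lambda x:cv2.resize(cv2.cvtColor(x,cv2.COLOR_RGB2BGR),(400,int(400*x.shape[0]/x.shape[1])),interpolation=cv2.INTER_CUBIC)
A,B=f(d['frame'][130:205,195:280]),f(c['frame'][155:220,225:305]); h=max(len(A),len(B)); P=lambda x:cv2.copyMakeBorder(x,0,h-len(x),0,0,cv2.BORDER_CONSTANT)
cv2.imwrite('pics/final.png',np.hstack([P(A),P(B)]))
E
```

```text
t 22.45 pos [0.4495 0.2374 0.1703] jaw 69.27 z [-4.e-04  8.e-04 -1.e+00] F [-1.28 -0.37  1.05] T [-0.08  0.02 -0.05] w 0.005 q [ 0.38 -0.09  1.8   0.    1.43 -0.82]
(array([0.58340303, 0.02039169]), np.float64(338.70941414055284), np.float64(0.000590351052364213), np.float64(9.389165694316271e-05))
(array([0.58584728, 0.0227593 ]), np.float64(293.11961081785944), np.float64(0.0021664961744391475), np.float64(0.0003309333929761604))
```

View pics/final.png

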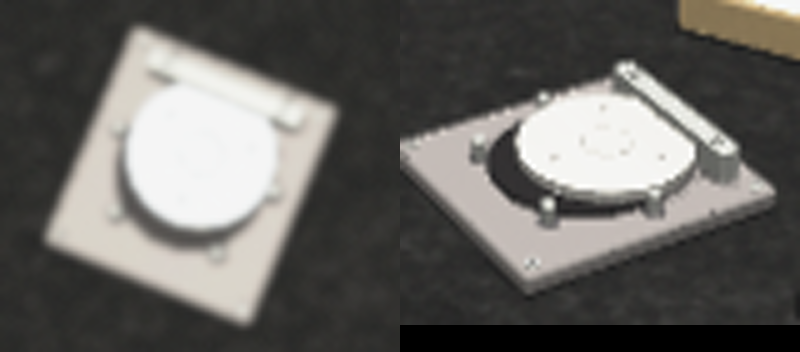

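```bash
python3 -c "
from h import *
print(robot.close_job())"
```

```text
the job is handed in; nothing more can be done
None
```

The carrier now lies with its flat against the alignment bar. I handed the job in at about 22.5 s, with the gripper clear of everything.

- **Turning:** I set two fingertips on top with about 5–7 N and turned the carrier about 166° counter-clockwise. Its flat then faced the bar to within about 2°.
- **Sliding and bedding:** With the fingers shut, I pushed it from behind, between the two rear pins. The bar face turned out to be about 54 mm from the nest's centre. I held it there at about 6.5–7 N for roughly 2 s, then backed straight off and moved the arm away.

**Last checks**
- The scene camera puts the flat at 338.7°, against 339.1° for the bar direction, and the picture shows no gap.
- The camera shows the carrier moved about 14.6 mm, which agrees with the contact position (about 14 mm).
- The same fit on the top camera gave a useless angle (293°), as the white flat sits directly against the white bar. I relied on the scene camera and the contact position instead.
- The carrier sits about 2–3 mm towards one side pin. By my estimate it just clears that pin, but I did not confirm this by contact.
- The highest tool force I read was about 7 N. These are readings at the ends of moves and in a few checks while pressing, so a brief higher peak would not show.

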